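# Seat a wheel cap in the press and hold the bayonet collar home

### The job

Push the tray with the wheel centre cap all the way into the bench press, up to its stop. Then turn the knurled collar on top of the press until its hidden keyways drop over the pins, push it fully home against its spring and keep holding it there, so that the press foot bears on the cap: the job finishes with you still holding the collar down. Leave the other things on the bench where they are.

Things in the scene. Friction and masses are not known exactly. Their poses are not given: they have to be found in the camera images.
- cap_press: Bench press, fixed, stands elsewhere each run, turned 0 to 0.4 rad. Dark base plate 8 mm thick, aluminium guide rails, grey housing (x -35 to +46, y +-49 mm, roof top 52 mm up), collar on the roof. Origin: on the bench top, straight below the collar's axis. z up; the tray slides in along +x, the mouth faces -x. Base plate and rails reach forward to x = -115 and -97 mm; rails 20 mm high.
- tray: Loose square aluminium tray 72 x 72 mm, rim 10 mm high, 0.3 kg, on the base plate (8 mm above the bench) between the guide rails, 2.5 mm play each side. Origin: centre of its underside; axes parallel to the press's. It starts 60 to 80 mm out in front of the mouth; fully in, against the stop, its origin is straight above the press's origin.
- tray_handle (a point): Top centre of the tray's handle, an upright black tab at the end of a flat bar in front of the tray, 107 mm from the tray's centre (tray -x), top 58 mm above the bench. The tab is 20 mm along x, 12 mm thick along y, axes as the tray's. Grip its upper 25 mm across the thickness (fingertips above the 20 mm rails).
- centre_cap: Round grey wheel centre cap, diameter 60 mm, 14 mm high, lying loose in the tray on its 4 mm floor. Origin: centre of its underside; z up.
- collar: Knurled dark steel collar with closed top, diameter 56 mm, 44 mm high, loose over the press's upright post. Origin: centre of its underside. At the start the underside is 66 mm above the bench, on a spring plunger. Pushed down it stops after 2 mm on a hidden cross pin, until turned. Home, its underside lies on the roof, 14 mm below the start. Grip it across the diameter at any angle.
- collar_top (a point): Centre of the collar's top: 110 mm above the bench at the start, 96 mm when home. Turn clockwise seen from above by 0.5 to 1.1 rad (unknown, cannot be seen): then its two keyways are over the pin ends (+-0.12 rad) and it can be pushed down. The spring pushes up, 5 N at first, about 12 N at home; let go, it rises. Keep fingertips within 30 mm of the top, to clear the roof at home.
- press_foot: Round black foot, diameter 40 mm, inside the housing under the roof, on the spring plunger below the collar. Origin: centre of its underside, 34 mm above the bench at the start; it goes down with the collar and bears on the cap (whose top is then 26 mm above the bench).
- spare_cap: A second, black centre cap, 60 mm across, 14 mm high, lying on the bench behind the press; bystander. Origin: centre of its underside.
- ink_bottle: Small bottle, diameter 39 mm, 82 mm high, standing; bystander. Origin: centre of its underside.
- marker: Felt marker lying on the bench, 17 x 130 x 18 mm; bystander. Origin: centre of its underside.
- torch: Black pocket torch lying on the bench, 118 mm long, 32 mm thick; bystander. Origin: centre of its underside.
- loose_ring: Setting ring lying flat, diameter 65 mm, 23 mm high; bystander. Origin: centre of its underside.
- loose_nut: Wheel nut, 30 mm across, 19 mm high; bystander. Origin: centre of its underside.
There are look-alikes about, which are no part of the job. What is shaped like the collar but yellow is not meant.

How it is judged:
On the way, in this order (a step that is already met when the one before it is completed fails the run):
1. the tray is fully in the press with the cap lying in it, the collar still up (x of tray in the frame of cap_press above -0.003 m and horizontal distance between centre_cap and tray below 0.006 m and angle between centre_cap's own z axis and vertical below 0.1 rad and z of collar in the frame of cap_press above 0.06 m), for 0.2 s.
2. the collar has dropped over the pins and is pushed home (z of collar in the frame of cap_press below 0.0538 m and angle between collar's own z axis and vertical below 0.08 rad and horizontal distance between collar and cap_press below 0.004 m), for 0.3 s.
At the end, for the whole second after the job is handed in: The tray is in to within 3 mm of its stop, with the cap flat in it (within 6 mm of the tray's centre); the collar, upright on its post, is pushed home to within 1.8 mm and at rest, the gripper's fingers still bear on it (over 2 N), and the press foot presses on the cap with more than 1.5 N (all of step 2 and x of tray in the frame of cap_press above -0.003 m and horizontal distance between centre_cap and tray below 0.006 m and angle between centre_cap's own z axis and vertical below 0.1 rad and contact force between press_foot and centre_cap above 1.5 N and contact force between the fingers and collar above 2 N and linear speed of collar below 0.01 m/s); the arm keeps its last pose, push and grip.
It fails at once if a bystander (spare cap, ink bottle, marker, torch, setting ring, loose nut) is shifted by more than 30 mm (distance of any of spare_cap, ink_bottle, marker, torch, loose_ring, loose_nut from where it was at the start of the episode above 0.03 m).
It also fails if it takes over 42 s, if anything falls off the work surface, if the arm or the gripper's body presses on something with over 40 N, if the wrist force passes 120 N, or if a joint passes its speed limit or range.

### The arm

A 7-joint arm with a two-finger parallel gripper is mounted at the origin on a cart in front of the work surface, level with it; the furniture and walls round the work are solid. World frame = base frame: x ahead of the robot, y to its left, z up, the work surface at z = 0. Lengths are in m, angles in rad, forces in N, time in s.
With the tool pointing down it reaches from about 0.425 to 0.95 m from the base axis. Payload 4.7 kg.
Tool frame: the origin (TCP) lies on the centre line of the jaws, within the pads' length; the fingertips stand robot.nose_length ahead of it and the grasp point (between the pads) lies 8 mm behind it (robot.nose_length is the distance from the TCP to the fingertips, in m); z points along the fingers, x is the direction in which the jaws open and shut, and the axes are right-handed (so a half turn about z gives the same grasp; the last joint's range is limited). The gripper opens to 85 mm and grips with 20 to 120 N. Pads are 22 mm wide; open, the fingers measure 114 mm over their backs; the gripper's body (76 mm by 85 mm) begins 54 mm behind the grasp point. The pads swing forward as they close: fully open they stand 13 mm farther back than shut.
Start: joints at [1.21, 0.469, -0.049, 1.532, 0.024, 1.141, -0.082], TCP at [0.22, -0.638, 0.242] pointing down, gripper open.
Joint ranges: [-2.59, 2.59], [-0.33, 1.99], [-1.39, 1.29], [0.1, 2.45], [-1.04, 4.18], [0.21, 1.99], [-2.66, 2.66]. Speed limits (rad/s): [2.57, 2.57, 3.14, 3.14, 3.14, 3.14, 3.14].

### API

Orientations are given as [roll, pitch, yaw] about the fixed x, y, z axes, in that order (R = Rz(yaw) Ry(pitch) Rx(roll)).
In Python, from plant import robot gives the robot as it stands. Calls block until the motion is done:
- robot.goto(position, orientation): joint-space move of the TCP to a pose.
- robot.move_straight(position, vel=0.15, attitude=None, contact_N=None): straight line of the TCP; attitude=None keeps the orientation; vel is the mean speed in m/s. With contact_N (N) it stops when the force on the tool has changed by that much, and returns True; else False.
- robot.move_joints(angles): joint-space move.
- robot.grip(opening, strength=None): opening from 0.0 (shut) to 1.0 (fully open); strength is the grip in N (None keeps the last); returns when the fingers have stopped.
- robot.sleep(seconds).
- robot.inverse_kinematics(position, orientation): joint angles nearest the present ones, or None.
- robot.sense(): the state.
- robot.grab_frame(name): name is "scene" or "top" or "wrist"; returns a dict with "image" (480x640x3 uint8, red, green, blue), "range_z" (480x640 float32, m along the optical axis (not along the pixel's ray), 0 where there is no reading), "fx", "fy", "cx", "cy" (pixels), "R" (3x3) and "t" (3): a world point X has camera coordinates R X + t. Camera axes: x right, y down, z forward; pixel columns grow to the right and rows downward; lengths in m; the calibration is good to about 2 mm. A picture is of the moment at which its call begins.
A pose or a line that the arm cannot do raises robot.IKError and nothing moves.
- robot.close_job(): hands the job in, once; it reports no verdict.
The state is a dict: "t": time; "joint_pos": joint angles; "joint_velocities": joint speeds; "effort": joint torques, N m; "tcp_pos": TCP position; "tcp_rot": TCP orientation; "wrist_force": force on the tool from outside, world axes, zero at the start; "torque": the same for the moment, N m; "opening": opening from 0.0 (shut) to 1.0 (fully open).
Only numpy, scipy, OpenCV 4.12 (cv2) and the standard library are available. Lean on these libraries where they do the work, as an engineer would, in place of code of your own. Each camera call takes 0.05 s, during which the arm holds its last target.

## Working session

There is one attempt and no reset: what is moved stays moved. The work goes in short steps, each a Python script; the robot and the scene stay as the last script left them, time stands still between calls to the robot, and variables do not carry over. Pictures are saved under pics/ and viewed, and the job is handed in when it is done.

```bash
ls; mkdir -p pics; python3 - <<'E'
from plant import robot
import cv2,numpy as np,pickle
s=robot.sense();print(s['t'],s['tcp_pos'],s['tcp_rot'],s['opening'],robot.nose_length)
for n in ['scene','top']:
    f=robot.grab_frame(n);pickle.dump(f,open(f'pics/{n}0.pkl','wb'))
    cv2.imwrite(f'pics/{n}0.png',f['image'][:,:,::-1]);print(n,f['fx'],f['cx'],f['cy'],-f['R'].T@f['t'],f['R'].tolist())
E
```

```text
pics
0.0 [ 0.21971405 -0.63765207  0.24125124] [ 3.14155883e+00  1.94091378e-03 -1.23900809e+00] 1.001755916485087 0.011
scene 470.45204298946385 317.4356084953849 233.96347646958532 [ 0.08741046 -0.24396261  0.8624774 ] [[0.6935491604476616, -0.7201004657727526, 0.02109220795006008], [-0.5181157989839363, -0.5189268645889477, -0.6799050875314299], [0.5005452835514295, 0.4606193964671363, -0.7329967194419563]]
top 579.3557838919595 318.7962116074042 232.22151562646485 [0.40453425 0.22916891 1.11008618] [[-0.09284494901024094, -0.9956766733075789, -0.002788848227975221], [-0.9724821794314411, 0.09128249198095006, -0.21434998797765928], [0.21367785596912156, -0.017189208501286662, -0.9767529395806999]]
```

View pics/scene0.png

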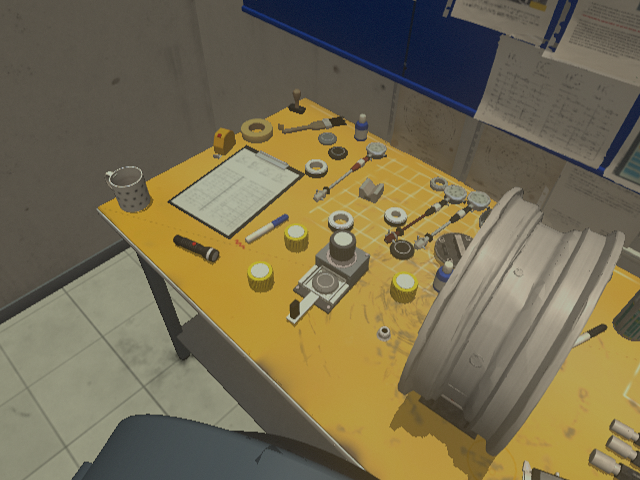

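View pics/top0.png

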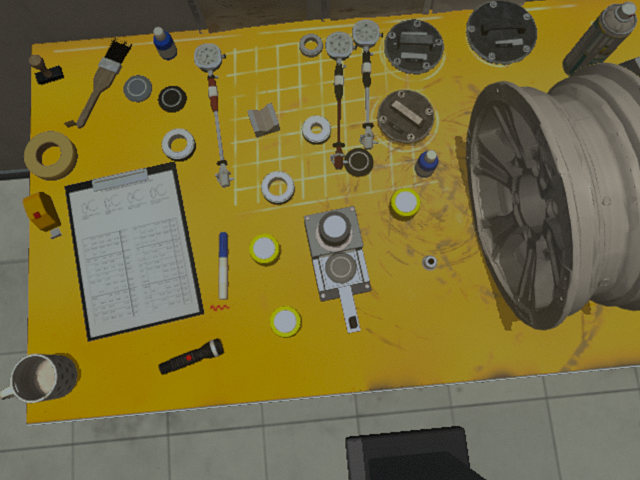

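The scene shows the press with the dark collar on its roof: scene px (343,245), top px (335,228). The tray with the grey cap is in front of it at top px (341,266), and the black handle tab is at (352,322). Things that could be mistaken for the collar are the yellow ones at top px (264,249), (285,321) and (405,203). For the cap, they are the grey disc at (138,88) and the black caps at (172,98) and (358,161). I choose the dark collar on the press and will check it in a crop.

```bash
cat > h.py <<'E'
import numpy as np,cv2,pickle
def ray(f,u,v,z):
    d=f['R'].T@np.array([(u-f['cx'])/f['fx'],(v-f['cy'])/f['fy'],1.]);c=-f['R'].T@f['t']
    return c+d*(z-c[2])/d[2]
def proj(f,X):
    p=f['R']@np.array(X)+f['t'];return f['fx']*p[0]/p[2]+f['cx'],f['fy']*p[1]/p[2]+f['cy']
def cloud(f):
    v,u=np.mgrid[0:480,0:640];z=f['range_z']
    P=np.stack([(u-f['cx'])/f['fx']*z,(v-f['cy'])/f['fy']*z,z],-1)
    P=(P-f['t'])@f['R'];P[z<=0]=np.nan;return P
E
python3 - <<'E'
from h import *
f=pickle.load(open('pics/top0.pkl','rb'))
im=f['image'];c=im[190:345,280:420];cv2.imwrite('pics/crop0.png',cv2.resize(c,None,fx=4,fy=3.8,interpolation=cv2.INTER_CUBIC)[:,:,::-1])
P=cloud(f)
for n,(u,v) in dict(collar=(335,228),cap=(341,266),tab=(352,322),bot=(428,162),rimL=(475,130),rim2=(530,200),nut=(430,262),y3=(405,203),y1=(264,249),y2=(285,321),hous=(316,222),rail=(322,270)).items(): print(n,P[v,u].round(3))
print(np.nanmax(P[80:330,465:640,2]), np.nanmin(P[80:330,465:640,0][P[80:330,465:640,2]>.05]))
for a,b in((.10,.2),(.045,.0),):pass
m=(abs(P[...,2]-.110)<.006);m[:,:290]=0;m[:,390:]=0;m[:200]=0;m[260:]=0
print('collar top',m.sum(),np.nanmedian(P[m],0))
u=np.argwhere(m);(x,y),r=cv2.minEnclosingCircle(u[:,::-1].astype(np.float32));print(x,y,r,ray(f,x,y,.11))
m=(abs(P[...,2]-.052)<.005);m[:,:290]=0;m[:,390:]=0;m[:200]=0;m[260:]=0
print('roof',m.sum(),cv2.minAreaRect(P[m][:,:2].astype(np.float32)*1000))
m=(abs(P[...,2]-.058)<.006);m[:,:340]=0;m[:,365:]=0;m[:310]=0;m[340:]=0
print('tab',m.sum(),np.median(P[m],0),cv2.minAreaRect(P[m][:,:2].astype(np.float32)*1000))
E
```

```text
collar [0.628 0.182 0.11 ]
cap [0.572 0.174 0.027]
tab [0.465 0.166 0.055]
bot [ 0.749 -0.007  0.067]
rimL [ 0.775 -0.082  0.142]
rim2 [ 0.636 -0.151  0.156]
nut [0.566 0.004 0.015]
y3 [0.68  0.041 0.042]
y1 [0.615 0.316 0.045]
y2 [0.479 0.287 0.045]
hous [0.656 0.214 0.05 ]
rail [0.569 0.211 0.019]
0.40604684127570284 0.4172725601160309
collar top 779 [0.63081746 0.18391747 0.10947221]
334.0 226.5 16.19423484802246 [0.63112929 0.18379782 0.11      ]
roof 1259 ((636.4480590820312, 184.20742797851562), (80.69824981689453, 98.3698501586914), 7.184275150299072)
tab 72 [0.46456486 0.16467972 0.0569717 ] ((465.09722900390625, 164.95574951171875), (19.93587875366211, 11.85975456237793), 8.785701751708984)
```

View pics/crop0.png

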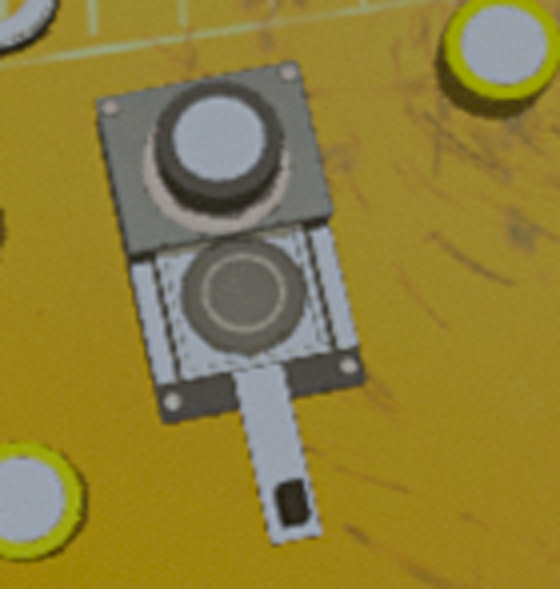

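The close crop confirms it: dark collar with a light top on the grey housing, grey cap in the tray, black tab on the bar in front. The wheel rim lies between the start pose and the press, so I plan a way over it.

```bash
cat >> h.py <<'E'
C=np.array([.631,.1838]);YAW=.118
TAB=np.array([.465,.1648])
ux=np.array([np.cos(YAW),np.sin(YAW)])
E
python3 - <<'E'
from h import *
from plant import robot
for n in('top','scene'):
    f=pickle.load(open(f'pics/{n}0.pkl','rb'));P=cloud(f).reshape(-1,3)
    P=P[(P[:,2]>.03)&(P[:,1]<-.0)&(P[:,1]>-.8)&(P[:,0]>.2)&(P[:,0]<1.1)]
    for y in np.arange(-.6,0,.1):
        q=P[(P[:,1]>=y)&(P[:,1]<y+.1)];print(n,y.round(1),len(q),q[:,0].min().round(3) if len(q) else '',q[:,2].max().round(3) if len(q) else '', np.hypot(q[:,0],q[:,1]).min().round(3) if len(q) else '')
s=robot.sense();yaw0=s['tcp_rot'][2]
d=np.array([.22,-.638]);d/=np.hypot(*d)
for r in(.45,.5,.55,.67):
  for z in(.5,.6,.65):
    q=robot.inverse_kinematics([*(d*r),z],s['tcp_rot']);print(r,z,None if q is None else np.round(q,2))
for s_ in(1,-1):
  yw=YAW+s_*np.pi/2
  for p in([*TAB,.2],[*TAB,.049],[*(TAB+ux*.06),.049]):
    q=robot.inverse_kinematics(p,[np.pi,0,yw]);print(yw,p,None if q is None else np.round(q,2))
for yw in np.arange(-2.4,2.5,.4):
    q=robot.inverse_kinematics([*C,.1],[np.pi,0,yw]);print(yw,None if q is None else np.round(q,2))
E
```

```text
top -0.6 0   
top -0.5 69 0.909 0.04 1.022
top -0.4 2518 0.916 0.208 0.982
top -0.3 6181 0.433 0.39 0.501
top -0.2 27214 0.417 0.406 0.433
top -0.1 5816 0.552 0.405 0.561
scene -0.6 0   
scene -0.5 7 0.621 0.031 0.744
scene -0.4 581 0.916 0.113 0.983
scene -0.3 14989 0.432 0.406 0.501
scene -0.2 19111 0.416 0.468 0.432
scene -0.1 8763 0.594 0.551 0.602
0.45 0.5 [ 1.21 -0.03 -0.06  1.59 -0.    1.58 -0.09]
0.45 0.6 [ 1.21 -0.01 -0.06  1.36 -0.    1.8  -0.09]
0.45 0.65 [ 1.2   0.02 -0.06  1.22  0.    1.91 -0.1 ]
0.5 0.5 [ 1.21  0.06 -0.06  1.5   0.    1.58 -0.09]
0.5 0.6 [ 1.2   0.08 -0.05  1.26  0.    1.8  -0.09]
0.5 0.65 [ 1.2   0.11 -0.05  1.12  0.01  1.91 -0.09]
0.55 0.5 [ 1.21  0.15 -0.05  1.4   0.01  1.59 -0.08]
0.55 0.6 [ 1.2   0.18 -0.05  1.15  0.01  1.81 -0.08]
0.55 0.65 [ 1.19  0.21 -0.04  1.    0.01  1.93 -0.08]
0.67 0.5 [ 1.2   0.38 -0.03  1.1   0.01  1.66 -0.07]
0.67 0.6 [ 1.19  0.42 -0.02  0.81  0.01  1.91 -0.07]
0.67 0.65 None
1.6887963267948964 [np.float64(0.465), np.float64(0.1648), 0.2] [ 0.51  0.48 -1.2   1.96  0.51  1.06  0.77]
1.6887963267948964 [np.float64(0.465), 
[... 648 characters left out ...]
  0.9  -2.61]
-1.6 [ 0.01  0.64 -0.52  1.68  0.38  0.92 -2.26]
-1.2000000000000002 [ 0.08  0.67 -0.63  1.68  0.47  0.95 -1.92]
-0.8000000000000003 [ 0.17  0.72 -0.78  1.67  0.58  1.   -1.61]
-0.40000000000000036 [ 0.2   0.74 -0.82  1.67  0.62  1.02 -1.24]
-4.440892098500626e-16 [ 0.19  0.73 -0.8   1.67  0.6   1.01 -0.83]
0.39999999999999947 [ 0.16  0.71 -0.76  1.67  0.57  0.99 -0.4 ]
0.7999999999999994 [ 0.18  0.72 -0.79  1.67  0.59  1.   -0.01]
1.1999999999999993 [ 0.19  0.73 -0.8   1.67  0.6   1.01  0.37]
1.5999999999999992 [ 0.19  0.73 -0.82  1.67  0.61  1.01  0.77]
1.9999999999999987 [ 0.37  0.92 -1.18  1.66  0.91  1.21  0.96]
2.399999999999999 [ 0.37  0.92 -1.18  1.66  0.91  1.21  1.36]
```

```bash
python3 - <<'E'
from h import *
from plant import robot
s=robot.sense();d=np.array([.22,-.638]);d/=np.hypot(*d)
q=robot.inverse_kinematics([*(d*.47),.6],s['tcp_rot']);robot.move_joints(q);print(robot.sense()['t'])
q=np.array(robot.sense()['joint_pos']);q[0]=-.34;q[6]=1.31;robot.move_joints(q)
s=robot.sense();print(s['t'],s['tcp_pos'],s['tcp_rot'])
robot.grip(.6)
robot.goto([*TAB,.15],[np.pi,0,YAW+np.pi/2])
s=robot.sense();print(s['t'],s['tcp_pos'],s['tcp_rot'],np.round(s['joint_pos'],2),s['opening'])
f=robot.grab_frame('wrist');pickle.dump(f,open('pics/w1.pkl','wb'));cv2.imwrite('pics/w1.png',f['image'][:,:,::-1])
E
```

```text
1.625
3.9583 [0.44911034 0.14014145 0.5984028 ] [-3.13708825e+00  1.26842675e-03  1.70387005e+00]
6.0417 [0.46612555 0.16525538 0.15097015] [ 3.13916130e+00 -7.24079650e-04  1.68866972e+00] [-0.35  0.29 -0.09  2.05  0.04  0.8   1.23] 0.6013008299741283
```

View pics/w1.png

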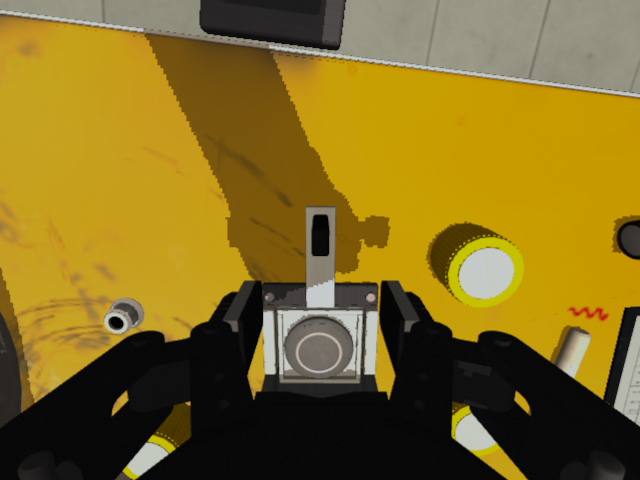

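The wrist view shows the tab centred at about px (320,234), in line with the bar. The nut is off at (122,315) and a yellow part at (485,270), both clear. I cross-check the tab position, then descend, grip and push.

```bash
python3 - <<'E'
from h import *
from plant import robot
f=pickle.load(open('pics/w1.pkl','rb'));P=cloud(f)
m=(abs(P[...,2]-.058)<.006);m[:190]=0;m[270:]=0;m[:,:295]=0;m[:,345:]=0
r=cv2.minAreaRect(P[m][:,:2].astype(np.float32)*1000);print(m.sum(),r,np.median(P[m][:,2]))
t=np.array(r[0])/1000
if np.hypot(*(t-TAB))<.006: 
    T=(t+TAB)/2
    print(T)
    robot.move_straight([*T,.049],vel=.1,contact_N=12)
    s=robot.sense();print(s['t'],s['tcp_pos'],s['wrist_force'])
    robot.grip(0,strength=50)
    s=robot.sense();print(s['t'],s['tcp_pos'],s['wrist_force'],s['opening'])
    f=robot.grab_frame('wrist');cv2.imwrite('pics/w2.png',f['image'][:,:,::-1])
E
```

```text
522 ((465.83837890625, 163.70639038085938), (19.793909072875977, 11.617586135864258), 6.702589511871338) 0.05789608164505235
[0.46541919 0.1642532 ]
7.25 [0.46588085 0.16446649 0.04951373] [ 0.40723303 -0.74631777 -0.57505435]
7.6833 [0.46559974 0.16432437 0.04943195] [-1.32508841 -0.47608518  3.66121092] 0.1236684894295755
```

View pics/w2.png

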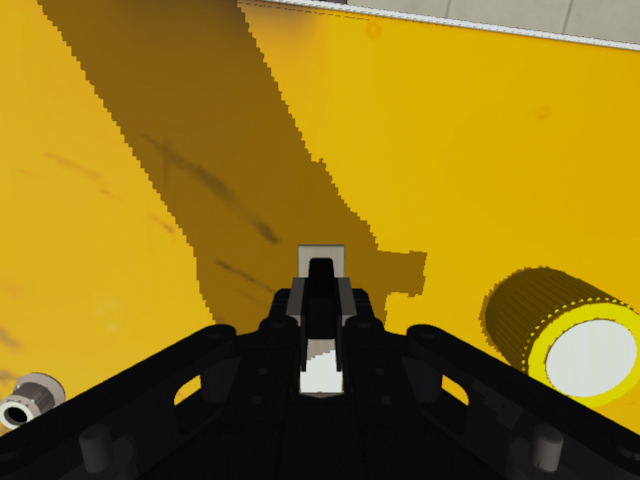

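The tab sits between the pads at about px (320,290), with the opening at about 11–12 mm. Now I push along the press's +x.

```bash
python3 - <<'E'
from h import *
from plant import robot
p=np.array(robot.sense()['tcp_pos'])
c=robot.move_straight([*(p[:2]+ux*.052),p[2]],vel=.06,contact_N=20)
s=robot.sense();print(c,s['t'],s['tcp_pos'],s['wrist_force'],(s['tcp_pos'][:2]-p[:2])@ux)
p1=np.array(s['tcp_pos'])
c=robot.move_straight([*(p1[:2]+ux*.018),p[2]],vel=.03,contact_N=20)
s=robot.sense();print(c,s['t'],s['tcp_pos'],s['wrist_force'],(s['tcp_pos'][:2]-p[:2])@ux,(C-s['tcp_pos'][:2])@ux)
f=robot.grab_frame('top');pickle.dump(f,open('pics/t2.pkl','wb'));cv2.imwrite('pics/t2.png',cv2.resize(f['image'][190:345,280:420],None,fx=4,fy=3.8)[:,:,::-1])
E
```

```text
True 8.0333 [0.46564615 0.16432715 0.04952473] [-2.04892416 -0.9886029   7.75823643] 6.251489908444123e-05
True 8.3833 [0.46608794 0.16418702 0.04944491] [-1.94853633 -1.13174352  5.00032721] 0.00048473192220142944 0.1660742426989355
```

View pics/t2.png

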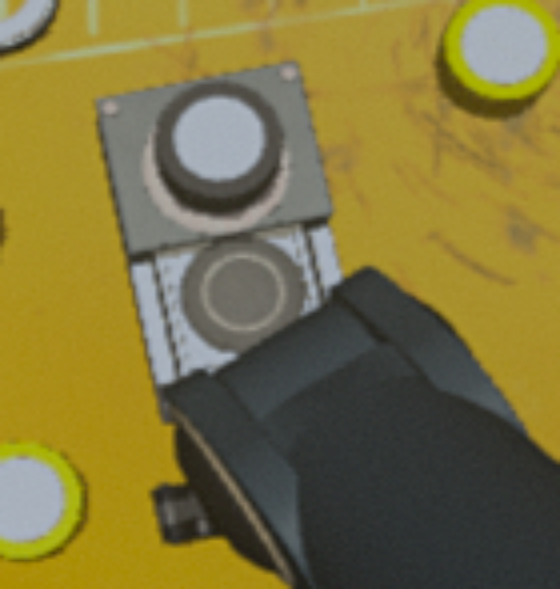

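The tray hasn't moved (cap still at crop px (240,290)): the force trigger fired right at the start of the motion. I'll read the force in small steps to see why.

```bash
python3 - <<'E'
from h import *
from plant import robot
robot.sleep(.1)
s=robot.sense();p=np.array(s['tcp_pos']);print(s['wrist_force'],s['torque'])
for k in range(1,3):
    c=robot.move_straight([*(p[:2]+ux*.004*k),.0495],vel=.02,contact_N=40)
    s=robot.sense();print(c,s['t'],s['tcp_pos'],np.round(s['wrist_force'],1),np.round(s['torque'],2),(s['tcp_pos'][:2]-p[:2])@ux)
E
```

```text
[-2.18013109 -1.10974658  4.80707067] [ 0.13300506 -0.14660081  0.01240685]
False 8.9167 [0.46673178 0.16418311 0.04943843] [-9.  -1.3 11.7] [-0.09  1.4   0.01] 0.0006605457458415886
False 9.2667 [0.4681534  0.16414164 0.04931216] [-14.3  -2.7  16.4] [-0.29  2.6   0.04] 0.0020674003941652578
```

```bash
python3 - <<'E'
from h import *
from plant import robot
s=robot.sense();p=np.array(s['tcp_pos'])
for k,z in((0,.051),(0,.0525),(1,.0525),(2,.0525),(3,.0525)):
    c=robot.move_straight([*(p[:2]+ux*(.004+.004*k)),z],vel=.03,contact_N=40)
    s=robot.sense();print(c,s['t'],s['tcp_pos'],np.round(s['wrist_force'],1),np.round(s['torque'],2),(s['tcp_pos'][:2]-p[:2])@ux, s['tcp_rot'],s['opening'])
f=robot.grab_frame('top');pickle.dump(f,open('pics/t3.pkl','wb'));cv2.imwrite('pics/t3.png',cv2.resize(f['image'][190:345,280:420],None,fx=4,fy=3.8)[:,:,::-1])
E
```

```text
False 9.5167 [0.47124111 0.16437838 0.05041277] [-0.8  0.2 -3.1] [0.03 0.31 0.05] 0.0030941137232759395 [-3.11766325  0.00471744  1.69006383] 0.12035615220347508
False 9.7667 [0.47226707 0.16436715 0.05214616] [ 0.4 -0.  -4.5] [-0.05  0.24  0.03] 0.00411161391329412 [-3.11896953  0.00459787  1.68932076] 0.12312739346887773
False 10.05 [0.47653067 0.16508954 0.05244144] [ 0.3 -0.1 -4.4] [-0.05  0.26 -0.  ] 0.008430606503248332 [-3.11964655  0.00431133  1.68948945] 0.12669183581340016
False 10.3333 [0.48037403 0.16559267 0.05252832] [-1.  -0.9 -5.1] [-0.04  0.34  0.02] 0.01230647597901774 [-3.11964516  0.00424489  1.6896179 ] 0.12436009817104485
False 10.6167 [0.48432663 0.16609208 0.05254705] [-0.5 -0.4 -3. ] [-0.06  0.35 -0.03] 0.016290380454307564 [-3.11965493  0.0042252   1.68967257] 0.12283722400791998
```

View pics/t3.png

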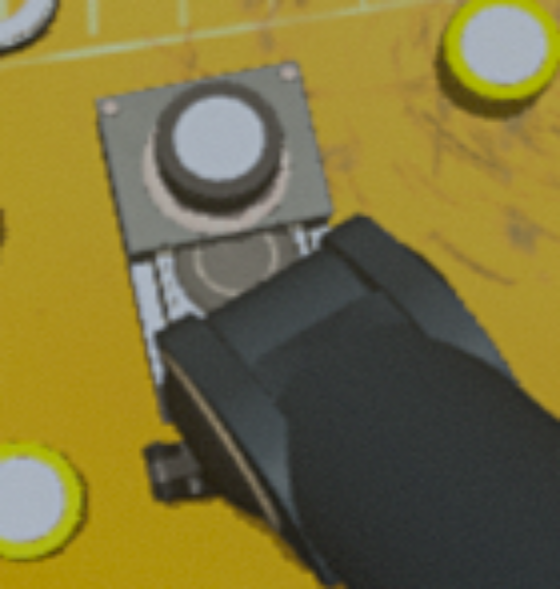

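Raising the TCP by 3 mm freed it: the tray is sliding, with the cap now at crop px (235,262), partly under the housing. I continue with the attitude corrected and slightly lower.

```bash
python3 - <<'E'
from h import *
from plant import robot
A=[np.pi,0,YAW+np.pi/2]
s=robot.sense();p=np.array(s['tcp_pos']);F0=s['wrist_force']
S=lambda x:C+ux*x+np.array([-ux[1],ux[0]])*lat
n=np.array([-ux[1],ux[0]]);lat=(p[:2]-C)@n;x0=(p[:2]-C)@ux;print('x0,lat',x0,lat)
c=robot.move_straight([*S(-.115),.0512],vel=.05,attitude=A,contact_N=25)
s=robot.sense();print(c,s['t'],(s['tcp_pos'][:2]-C)@ux,s['tcp_pos'][2],np.round(s['wrist_force'],1),s['tcp_rot'])
for x in(-.110,-.108,-.106,-.104,-.102,-.100):
    c=robot.move_straight([*S(x),.0508],vel=.03,attitude=A,contact_N=25)
    s=robot.sense();f=np.array(s['wrist_force']);print(c,s['t'],(s['tcp_pos'][:2]-C)@ux,s['tcp_pos'][2],np.round(f,1))
    if f[:2]@ux<-14: break
f=robot.grab_frame('top');pickle.dump(f,open('pics/t4.pkl','wb'));cv2.imwrite('pics/t4.png',cv2.resize(f['image'][190:345,280:420],None,fx=4,fy=3.8)[:,:,::-1])
E
```

```text
x0,lat -0.14798520898649764 -0.00033678964692045995
False 11.475 -0.11539852224311124 0.051024419639524546 [-0.3  0.5 -4.1] [-3.14073795e+00  1.62328744e-04  1.68890241e+00]
False 11.7917 -0.10979074528102233 0.050823779435953585 [ 1.2  1.  -4. ]
False 12.0417 -0.10787475013670175 0.050832244620123326 [ 0.5  0.6 -4.6]
False 12.2917 -0.10632074132494113 0.05065492250235149 [-1.5  0.2 -4.7]
False 12.5417 -0.1062719732507208 0.05033592207024251 [-5.9  0.  -1.9]
False 12.7917 -0.10625492774700608 0.05001041791571699 [-10.2  -0.6   1.6]
False 13.0417 -0.10612524203891822 0.04965804674447371 [-12.6   0.2   2.7]
```

View pics/t4.png

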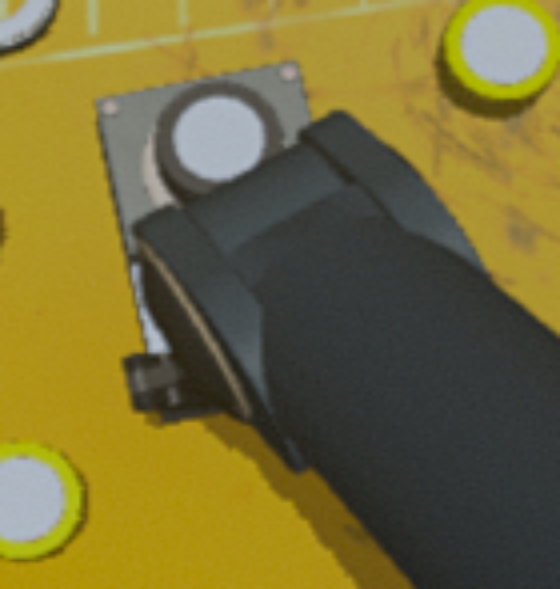

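The tray stopped at x = -0.106 (expected -0.107), and the force rose while the position held. I release, rise and check.

```bash
python3 - <<'E'
from h import *
from plant import robot
robot.grip(.4)
p=np.array(robot.sense()['tcp_pos'])
robot.move_straight([p[0],p[1],.16],vel=.2,attitude=[np.pi,0,YAW+np.pi/2])
f=robot.grab_frame('wrist');pickle.dump(f,open('pics/w5.pkl','wb'));cv2.imwrite('pics/w5.png',f['image'][:,:,::-1])
f2=robot.grab_frame('scene');pickle.dump(f2,open('pics/s5.pkl','wb'));cv2.imwrite('pics/s5.png',cv2.resize(f2['image'][210:340,260:400],None,fx=4,fy=4)[:,:,::-1])
P=cloud(f)
m=(abs(P[...,2]-.058)<.006)&(np.hypot(P[...,0]-C[0]+ux[0]*.107,P[...,1]-C[1]+ux[1]*.107)<.02)
r=cv2.minAreaRect(P[m][:,:2].astype(np.float32)*1000);t=np.array(r[0])/1000
print(m.sum(),r,np.median(P[m][:,2]),(t-C)@ux,robot.sense()['t'])
E
```

```text
489 ((525.8038940429688, 170.52879333496094), (19.7420597076416, 11.805276870727539), 6.269872665405273) 0.05801367195322119 -0.10602695081870389 14.2417
```

View pics/w5.png

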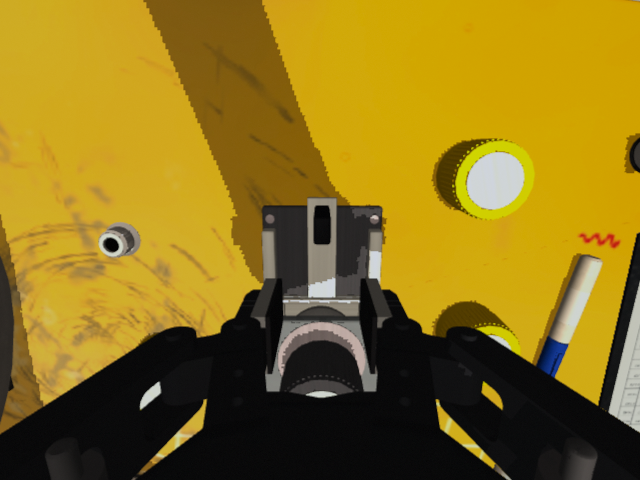

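View pics/s5.png

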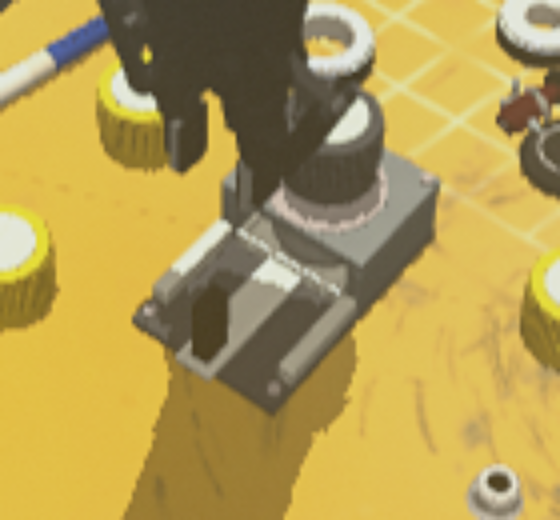

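The tab is now 106 mm in front of the collar axis (nominal 107), in the wrist view at px (322,225). The cap's grey edge lies under the mouth and the collar is still up. Next is the collar.

```bash
python3 - <<'E'
from h import *
from plant import robot
A=[np.pi,0,1.25]
robot.grip(1.0)
robot.goto([*C,.17],A)
s=robot.sense();print(s['t'],s['tcp_pos'],s['tcp_rot'],np.round(s['joint_pos'],2))
c=robot.move_straight([*C,.097],vel=.1,contact_N=12,attitude=A)
s=robot.sense();print(c,s['t'],s['tcp_pos'],np.round(s['wrist_force'],1))
robot.grip(0,strength=70)
s=robot.sense();print(s['t'],s['tcp_pos'],np.round(s['wrist_force'],1),s['opening'],s['tcp_rot'])
f=robot.grab_frame('scene');cv2.imwrite('pics/s6.png',cv2.resize(f['image'][210:340,260:400],None,fx=4,fy=4)[:,:,::-1])
f=robot.grab_frame('wrist');cv2.imwrite('pics/w6.png',f['image'][:,:,::-1])
E
```

```text
15.2833 [0.63118625 0.18387732 0.16950649] [-3.14100824e+00  5.73804933e-04  1.25039093e+00] [-0.37  0.5   0.03  1.65 -0.02  0.98  0.92]
False 16.1667 [0.63148667 0.18396062 0.09764008] [-0.4  0.4  0.7]
16.5583 [0.63138711 0.18394452 0.09772783] [-0.2  0.4  1.8] 0.6287319936363358 [ 3.14067196e+00 -7.44086957e-04  1.24994795e+00]
```

View pics/s6.png

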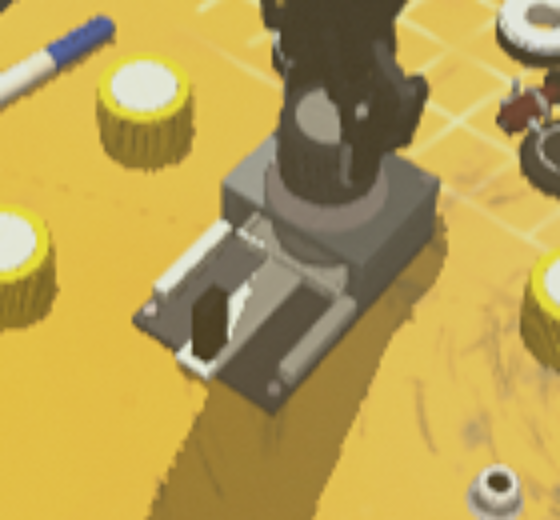

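View pics/w6.png

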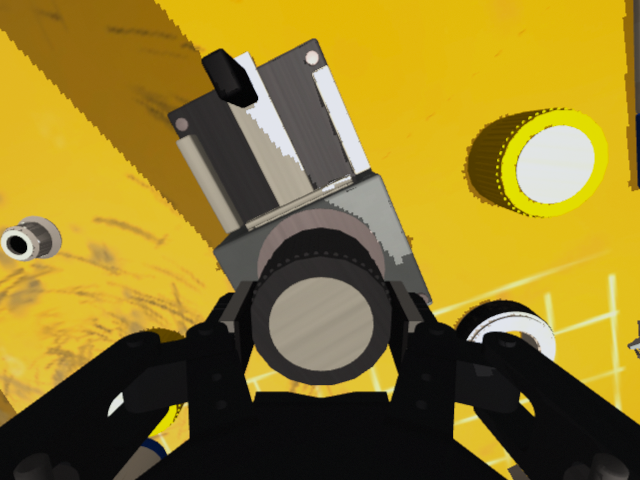

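The jaws hold the collar across its diameter, with the top centred between them at wrist px (320,322). Now I turn clockwise under a light downward bias, watching z for the drop.

```bash
python3 - <<'E'
from h import *
from plant import robot
s=robot.sense();p=np.array(s['tcp_pos']);y0=1.25;z0=p[2]
def go(yaw,z,N=45,v=.05):
    c=robot.move_straight([*p[:2],z],vel=v,attitude=[np.pi,0,yaw],contact_N=N)
    s=robot.sense();print(c,round(s['t'],2),'cmd',round(y0-yaw,2),round((z-z0)*1e3,1),'turn',round(y0-s['tcp_rot'][2],3),'dz',round((s['tcp_pos'][2]-z0)*1e3,2),np.round(s['wrist_force'],1),np.round(s['torque'],2));return s
go(y0-.38,z0-.001)
go(y0-.38,z0-.006)
for a in np.arange(.46,1.35,.08):
    s=go(y0-a,z0-.008)
    if s['tcp_pos'][2]-z0<-.0045: break
    if s['t']>25: break
E
```

```text
False 17.19 cmd 0.38 -1.0 turn 0.378 dz -0.8 [-0.3 -0.9  3.3] [-0.01 -0.07  0.01]
False 17.44 cmd 0.38 -6.0 turn 0.379 dz -6.0 [1.  0.6 2.4] [ 0.15 -0.31 -0.04]
False 17.69 cmd 0.46 -8.0 turn 0.459 dz -7.23 [-0.2  0.5  4.3] [ 0.04 -0.05 -0.03]
```

It went down 6 mm with little force. That could be a drop over the pins or a slip in the grip, so I look before going on.

```bash
python3 - <<'E'
from h import *
from plant import robot
f=robot.grab_frame('scene');pickle.dump(f,open('pics/s7.pkl','wb'));cv2.imwrite('pics/s7.png',cv2.resize(f['image'][210:340,260:400],None,fx=4,fy=4)[:,:,::-1])
f=robot.grab_frame('wrist');pickle.dump(f,open('pics/w7.pkl','wb'));cv2.imwrite('pics/w7.png',f['image'][:,:,::-1])
P=cloud(f);m=np.zeros((480,640),bool);m[300:345,290:350]=1
s=robot.sense();print('coll top z',np.nanmedian(P[m][:,2]),np.nanmedian(f['range_z'][m]),s['tcp_pos'],s['wrist_force'],s['opening'])
E
```

```text
coll top z 0.10276193916297803 0.13305196 [0.63189823 0.18408343 0.09031704] [-0.48706065 -0.96229149  5.03857088] 0.6267578440722082
```

View pics/s7.png

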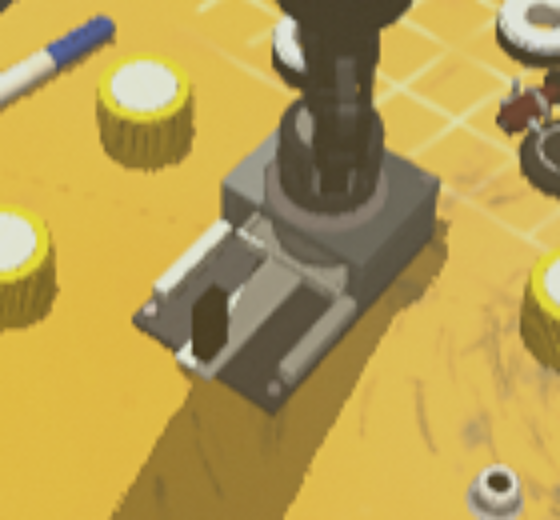

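View pics/w7.png

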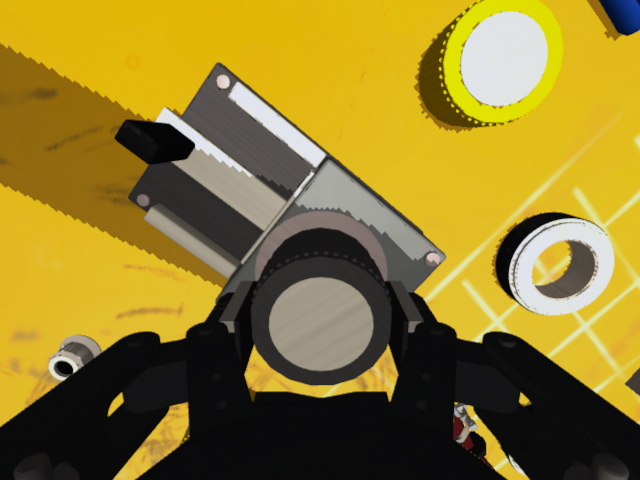

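The collar top measures z = 0.103, 7 mm down along with the TCP, and its place in the jaws hasn't changed (wrist px (320,320)). So the keyways have dropped over the pins. Now push home.

```bash
python3 - <<'E'
from h import *
from plant import robot
s=robot.sense();p=np.array(s['tcp_pos']);z0=.09773;yaw=s['tcp_rot'][2]
for d in(.012,.014,.016,.018,.020,.023,.026):
    c=robot.move_straight([.6314,.1839,z0-d],vel=.03,attitude=[np.pi,0,yaw],contact_N=45)
    s=robot.sense();print(c,round(s['t'],2),d,'dz',round((s['tcp_pos'][2]-z0)*1e3,2),np.round(s['wrist_force'],1),np.round(s['torque'],2),s['tcp_rot'])
    if s['wrist_force'][2]>28: break
f=robot.grab_frame('wrist');P=cloud(f);print('top z',np.nanmedian(P[300:345,290:350,2]))
E
```

```text
False 18.07 0.012 dz -10.77 [-1.9 -0.2  8.3] [-0.06  0.26 -0.07] [ 3.14137979e+00 -1.21128973e-03  7.92747825e-01]
False 18.32 0.014 dz -12.45 [-2.1  0.4  9.7] [-0.02  0.29 -0.07] [ 3.14134244e+00 -1.27958459e-03  7.92765388e-01]
False 18.57 0.016 dz -13.41 [-4.1 -0.4 15. ] [-0.21  0.82 -0.12] [ 3.14146829e+00 -1.42022705e-03  7.92807832e-01]
False 18.82 0.018 dz -13.46 [-7.7 -1.7 25.5] [-0.53  1.68 -0.05] [-3.14146777e+00 -1.66350711e-03  7.92788620e-01]
False 19.07 0.02 dz -13.55 [-11.6  -2.7  36.7] [-0.82  2.49 -0.11] [-3.14122941e+00 -1.78137218e-03  7.92726714e-01]
top z 0.09679828734483581
```

There is a hard stop at -13.5 mm with the force rising, and the top is at 0.0968 (nominal 0.096), so the collar is home. I ease the push a little, then check steadiness, the tray and the bystanders.

```bash
python3 - <<'E'
from h import *
from plant import robot
z0=.09773;yaw=robot.sense()['tcp_rot'][2]
robot.move_straight([.6314,.1839,z0-.0185],vel=.03,attitude=[np.pi,0,yaw])
for k in range(3):
    robot.sleep(.4);s=robot.sense();print(round(s['t'],2),'dz',round((s['tcp_pos'][2]-z0)*1e3,2),np.round(s['wrist_force'],1),s['opening'],np.abs(s['joint_velocities']).max())
f=robot.grab_frame('wrist');P=cloud(f);print('top z',np.nanmedian(P[300:345,290:350,2]))
cv2.imwrite('pics/w8.png',f['image'][:,:,::-1])
m=(abs(P[...,2]-.058)<.006)&(np.hypot(P[...,0]-C[0]+ux[0]*.107,P[...,1]-C[1]+ux[1]*.107)<.02)
r=cv2.minAreaRect(P[m][:,:2].astype(np.float32)*1000);t=np.array(r[0])/1000;print(m.sum(),r,(t-C)@ux)
f=robot.grab_frame('scene');cv2.imwrite('pics/s8.png',f['image'][60:360,100:500,::-1].repeat(2,0).repeat(2,1))
E
```

```text
19.77 dz -13.5 [-8.6 -2.  28.2] 0.6242907699143834 0.0018781023247433782
20.17 dz -13.49 [-8.7 -1.  27.3] 0.6272429266675226 0.0017327132655991328
20.57 dz -13.48 [-8.2 -2.3 28.6] 0.6251695982108908 0.0007568921830400074
top z 0.09678167629267236
1452 ((526.429931640625, 171.06869506835938), (20.43166732788086, 12.366880416870117), 5.85428524017334) -0.10534170597840038
```

View pics/s8.png

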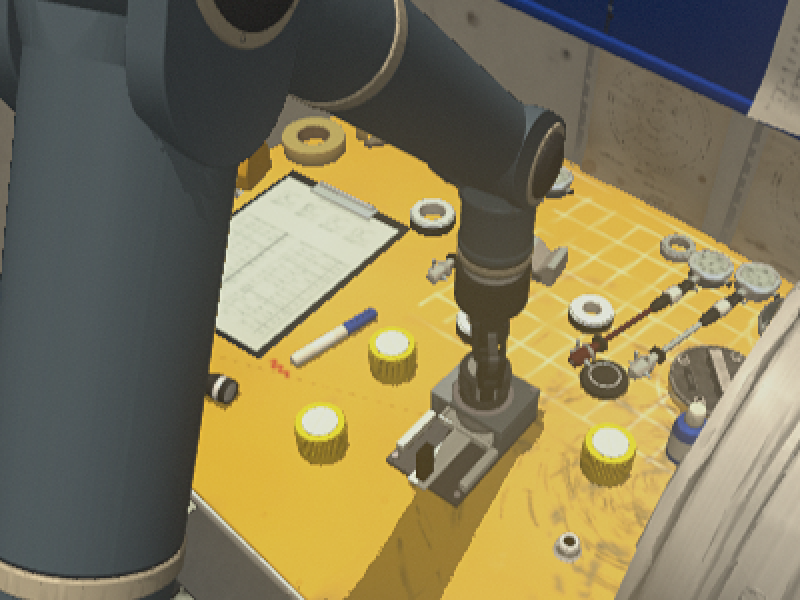

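View pics/w8.png

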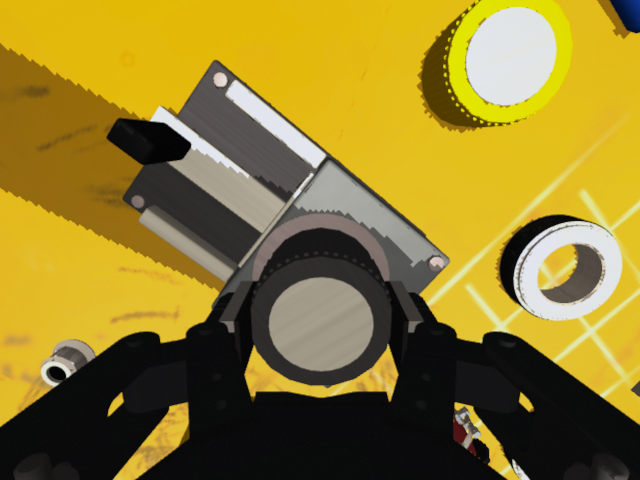

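The picture shows the collar held down on the press roof (crop px (485,385)) and the tray at its stop, with the bystanders in view in their places. Everything is steady, so I hand in.

```bash
python3 - <<'E'
from plant import robot
robot.close_job()
print(robot.sense()['t'],robot.sense()['wrist_force'])
E
```

```text
the job is handed in; nothing more can be done
the job is handed in; nothing more can be done
```

I pushed the tray to its stop by its handle. I then turned the dark collar clockwise, and it dropped over the pins somewhere by 0.38 rad. I pressed it home and handed the job in at about 20.6 s, still gripping it and pushing down.

**Last checks that agreed:**
- **Collar:** it met a hard stop 13.5 mm below the start, against a nominal 14 mm. Its top measured 96.8 mm (nominal 96), still and with about 28 N of push on the wrist.
- **Tray:** the handle measured 105–106 mm in front of the collar axis, against a nominal 107 mm, so the tray is at the stop to within the calibration error.
- **Bystanders:** those visible in the last pictures looked unmoved. The arm hid part of the bench, and I didn't measure their positions.

**What went wrong or couldn't be checked:**
- **First push:** it stuck because the gripper was pressing the tray down. Raising the TCP 3 mm cured it, and the tray then slid in slightly lifted, so the gripper was carrying part of its weight.
- **Catch angle:** the collar caught at or below the low end of the stated 0.5–1.1 rad range (0.38 with tolerance). I confirmed the drop by measuring the top's height.
- **Foot on the cap:** the press foot's force and the cap's exact position in the tray couldn't be seen under the roof. I infer them from the collar being home.

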